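# Show the assistant the glassblowing tools for the next piece

### The job

Show your assistant which tools to take for the next piece, in the order they will be used: first the middle-sized of the three wooden blocks (over its cup), then the jacks, and last the diamond shears (both over the middle of the tool). Point at each from above, fingertips about 3 cm over it, and stay there a full second; finish still pointing at the diamond shears. Touch nothing, lift well clear between tools, and do not come down over any of the other blocks, shears or tweezers.

Things in the scene. Friction and masses are not known exactly. Their poses are not given: they have to be found in the camera images.
- block_medium_cup (a point): Middle-sized wooden block: a turned cherry-wood cup, 82 mm across and 50 mm high, open upwards, with one straight round handle 19 mm thick reaching 231 mm from the cup's centre and sloping down to the table. The point is the centre of the cup's mouth, at rim height (50 mm above the table); x points away from the handle, z up.
- jacks_mid (a point): Jacks: the largest steel tong, 330 mm long and 70 mm wide, a U-shaped spring bow of flat strap on edge at one end and two separate round blades side by side at the other, open between them. It lies flat and is 22 mm high. The point is the middle of its length and width, at 22 mm height, over the open gap between the arms; x points to the blade tips, z up.
- diamond_shears_mid (a point): Diamond shears: steel scissors 255 mm long with two finger loops (80 mm across both), whose two bent blades enclose a diamond-shaped opening (about 55 mm long, 50 mm wide) in front of the pivot. Lies flat, 14 mm high at the pivot bolt. The point is the top of the pivot bolt, near the middle of the tool; x points to the blade tips, which are 100 mm away, the loops are up to 153 mm the other way; z up.
- block_small_cup (a point): Smallest block, same form and wood: cup 58 mm across, 36 mm high; the point is the centre of the cup's mouth at rim height. Leave alone.
- block_large_cup (a point): Largest block, same form and wood: cup 108 mm across, 64 mm high, handle reaching 244 mm from the cup's centre; the point is the centre of the cup's mouth at rim height. Leave alone.
- tweezers_mid (a point): Tweezers: like small narrow jacks, two flat steel straps 247 mm long, 41 mm wide, 16 mm high, tips nearly meeting; the point is the middle, at 16 mm height. Leave alone.
- straight_shears_mid (a point): Straight shears: the same loops, pivot and steel as the diamond shears, but two straight blades slightly open as a narrow V, 292 mm long, 14 mm high; the point is the top of the pivot bolt. Leave alone.

How it is judged:
By the outcome, as a careful person would: the job done as asked, in the order asked, and still so for the second after the job is handed in, with the robot touching nothing.
It also fails if it takes over 56 s, if anything falls off the work surface, if the arm or the gripper's body presses on something with over 40 N, if the wrist force passes 120 N, or if a joint passes its speed limit or range.

### The arm

A 6-joint arm with a two-finger parallel gripper is mounted at the origin on the work surface. World frame = base frame: x ahead of the robot, y to its left, z up, the work surface at z = 0. Lengths are in mm, angles in rad, forces in N, time in s.
With the tool pointing down it reaches from about 350 to 775 mm from the base axis. Payload 7.3 kg.
Tool frame: the origin (TCP) lies at the very end of the fingers, on their centre line; the grasp point (between the pads) lies bot.grip_point_offset behind it (bot.grip_point_offset is the distance from the TCP to the grasp point, in mm); z points along the fingers, y is the line along which they close (so a half turn about z gives the same grasp; the last joint's range is limited). The gripper opens to 92 mm and grips with 3 to 60 N. Pads are 19 mm wide; open, the fingers measure 130 mm over their backs; the gripper's body (75 mm by 190 mm) begins 47 mm behind the grasp point.
Start: joints at [-1.411, 0.342, 1.524, -0, 1.275, -0.146], TCP at [158.077, -500.656, 226.741] pointing down, gripper open.
Joint ranges: [-2.53, 2.53], [-0.77, 2.02], [0.04, 2.7], [-1, 4.14], [0.28, 2.66], [-3.11, 3.11]. Speed limits (rad/s): [2.57, 2.57, 3.14, 3.14, 3.14, 3.14].

### API

Orientations are given as [roll, pitch, yaw] about the fixed x, y, z axes, in that order (R = Rz(yaw) Ry(pitch) Rx(roll)).
In Python, from plant import bot gives the robot as it stands. The module is installed in compiled form; this text tells all that it offers.
- The arm moves only by the tool carry_out, never from a script. Its argument "plan" is a list of rows, each an object of numbers: "tx", "ty", "tz": the shift along the world's x, y, z in mm; "rx", "ry", "rz": the turn, a rotation vector about the world's x, y, z in rad. A call has 1 to 12 rows; each row shifts and turns the commanded pose from where the row before left it; what a row does not reach is not made up. A row lasts 1/10 s, in which the tool goes at most 50 mm and 8.59 degrees, less where a joint would pass 70% of its speed; a pose out of reach is approached as far as the arm can. A call with a gripper value outside its range is refused whole. "gripper" is the closure, from 0 (fully open) to 1 (shut), set as the call begins (left out, the last holds). The fingers move at their own pace and stop on an object; the grip force is fixed at half the most. Time passes only in rows, so rows that do not move let the fingers close. It gives the time, the measured TCP pose, the force, the opening and the grip force at its end, in the units of the state.
- bot.get_obs(): the state, without advancing time (a new reading comes with each control period).
- bot.capture(name): name is "scene" or "side" or "wrist"; returns the picture (400x640x3 uint8, red, green, blue); there is no depth.
- bot.camera_model(name): a dict with "camera_matrix" (3x3 intrinsics, pixels), "R" (3x3) and "t" (3): a world point X has camera coordinates R X + t. Camera axes: x right, y down, z forward; pixel columns grow to the right and rows downward; lengths in mm; the calibration is good to about 2 mm. A picture is of the moment at which its call begins: read the wrist's pose just before it. camera_model takes no time and is no camera call; for the wrist camera it gives the pose at the moment of the call.
- bot.close_job(): hands the job in; it is judged then, once.
The state is a dict: "time": time; "joint_positions": joint angles; "dq": joint speeds; "tau": joint torques, N m; "tool_pos": TCP position; "tcp_rot": TCP orientation; "contact_force": force on the tool from outside, world axes, zero at the start; "moment": the same for the moment, N m; "grip_width": finger opening in mm; "finger_force": force on a finger pad.
Only numpy, scipy, OpenCV 4.12 (cv2) and the standard library are available. Lean on these libraries where they do the work, as an engineer would, in place of code of your own. Each camera call takes 0.05 s, during which the arm holds its last target. There are 200 camera calls.

## Working session

There is one attempt and no reset: what is moved stays moved. The work goes in short steps, Python scripts to look and compute and a tool call to move; the robot and the scene stay as the last step left them, time stands still between calls to the robot, and variables do not carry over. Pictures are saved under pics/ and viewed, at most 10 in all, crops included, and the job is handed in when it is done.

Besides the shell and the picture viewer there is one more tool, called after "Call:" by a JSON object that holds its "method" and its "body", one argument or row to a line. carry_out: Moves the arm, as the interface text tells. Its arguments: {"type":"object","properties":{"plan":{"type":"array"},"gripper":{"type":"number"}},"required":["plan"]}

```bash
mkdir -p pics
cat > h.py <<'E'
import numpy as np, cv2
from plant import bot
def snap(n,f):
    im=bot.capture(n); cv2.imwrite(f'pics/{f}.png',cv2.cvtColor(im,cv2.COLOR_RGB2BGR)); return im
def ray(n,u,v,z):
    m=bot.camera_model(n); K,R,t=[np.array(m[k]) for k in("camera_matrix","R","t")]
    c=-R.T@t; d=R.T@np.linalg.inv(K)@np.array([u,v,1.]); return (c+d*(z-c[2])/d[2]).round(1)
def proj(n,X):
    m=bot.camera_model(n); K,R,t=[np.array(m[k]) for k in("camera_matrix","R","t")]
    p=K@(R@np.array(X,float)+t); return (p[:2]/p[2]).round(1)
E
python3 - <<'E'
from h import *
for n in("scene","side"):
    snap(n,n+'0'); m=bot.camera_model(n); print(n,-np.array(m['R']).T@np.array(m['t']))
print(bot.get_obs()['tool_pos'],bot.get_obs()['tcp_rot'])
E
```

```text
scene [1290.43216375 -299.39016436 1001.71769105]
side [ 398.5624243   793.5380379  1087.15688834]
[ 158.02156372 -500.29857041  226.1347912 ] [-3.14029606e+00 -1.95696750e-04  3.05832421e-01]
```

View pics/scene0.png

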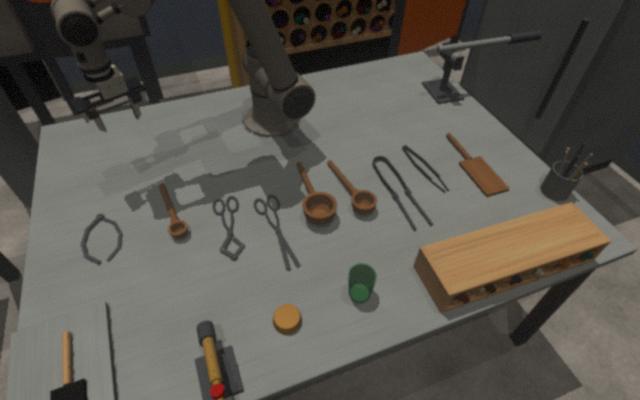

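View pics/side0.png

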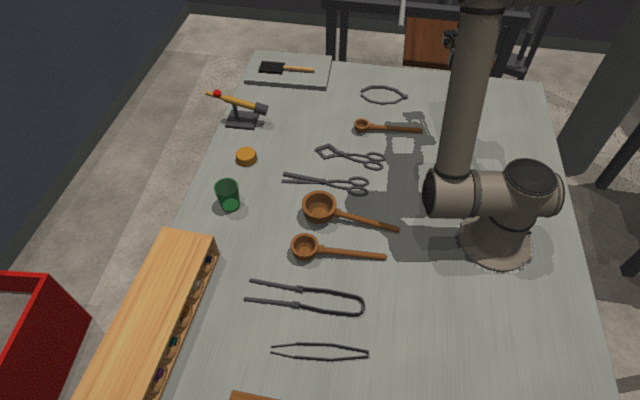

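The scene view shows, left to right: small block (cup at 177,228), diamond shears (230,228), straight shears (277,230), large block (319,207), medium block (364,202), jacks (402,190) and tweezers (425,168). The side view agrees. Next I'll enlarge both views.

Run:
```python
import cv2
a=cv2.imread('pics/scene0.png')[140:280,190:450]; b=cv2.imread('pics/side0.png')[135:325,235:405]
cv2.imwrite('pics/a.png',cv2.convertScaleAbs(cv2.resize(a,None,fx=3,fy=3,interpolation=2),alpha=1.5))
cv2.imwrite('pics/b.png',cv2.convertScaleAbs(cv2.resize(b,None,fx=3,fy=3,interpolation=2),alpha=1.5))
```

```text
(no output)
```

View pics/a.png

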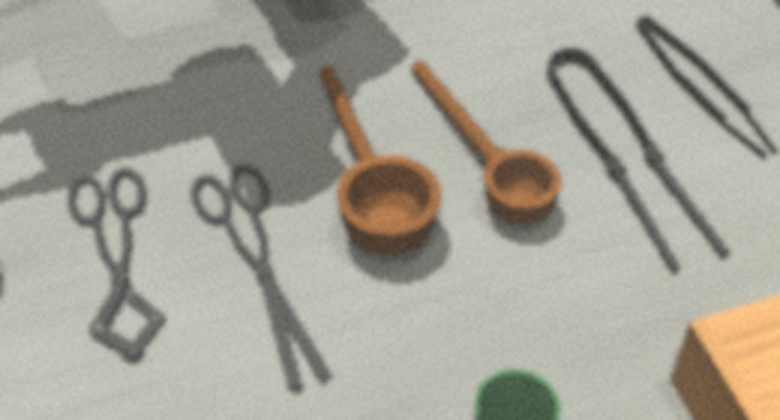

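View pics/b.png

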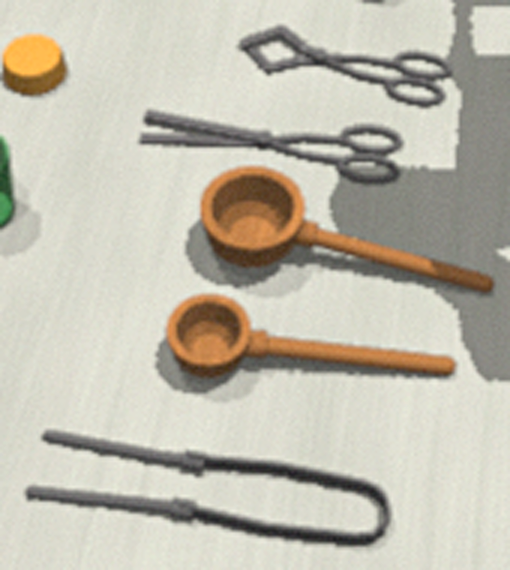

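Crops (3x) show the features clearly. In the scene view the medium rim is centred at about (523,181), the jacks' bow apex at (568,52) with tips at (675,270) and (724,256), and the diamond pivot at about (122,278). The side view shows the same features.

Run:
```python
from h import *
A=lambda x,y:('scene',190+x/3,140+y/3); B=lambda x,y:('side',235+x/3,135+y/3)
def p(l,q,z): print(l,q[0],ray(*q,z))
for l,a,b,z in [('med L',(485,180),(168,330),50),('med R',(560,183),(250,332),50),('med top',(522,149),(209,294),50),
 ('handle',(418,65),(453,366),10),('large L',(338,198),(202,212),64),('large R',(440,200),(304,212),64),
 ('jack apex',(566,50),(388,510),11),('tipL',(675,271),(27,492),10),('tipR',(725,257),(43,436),10),
 ('dia pivot',(121,280),(318,58),10),('dia tip',(135,359),(242,44),5),('dia loop1',(86,177),(443,97),4),('dia loop2',(127,170),(450,70),4)]:
    p(l,A(*a),z); p(l,B(*b),z)
for q,n in((A(177*1,0),0),):pass
print('small',ray('scene',168,228,36),ray('scene',188,228,36))
# orange masks: rim contour via side view top-of-cup ellipse
for n in('scene','side'):
    im=cv2.imread(f'pics/{n}0.png'); h=cv2.cvtColor(im,cv2.COLOR_BGR2HSV)
    m=cv2.inRange(h,(4,110,50),(16,255,255)); k,lab,st,c=cv2.connectedComponentsWithStats(m)
    for s in st[1:]:
        if s[4]>200: print(n,s)
```

```text
med L scene [546.1 103.8  50. ]
med L side [591.8 151.   50. ]
med R scene [577.1 175.   50. ]
med R side [514.6 140.1  50. ]
med top scene [519.7 158.6  50. ]
med top side [561.3 103.9  50. ]
handle scene [321.4 120.5  10. ]
handle side [318.5 120.2  10. ]
large L scene [527.1 -51.   64. ]
large L side [585.   16.7  64. ]
large R scene [565.7  44.4  64. ]
large R side [483.9  -0.7  64. ]
jack apex scene [359.9 295.9  11. ]
jack apex side [364.9 280.3  11. ]
tipL scene [695.2 251.4  10. ]
tipL side [688.2 316.7  10. ]
tipR scene [697.5 308.7  10. ]
tipR side [689.2 259.7  10. ]
dia pivot scene [ 509.  -276.8   10. ]
dia pivot side [ 505.6 -271.3   10. ]
dia tip scene [ 602.3 -284.9    5. ]
dia tip side [ 598.1 -283.8    5. ]
dia loop1 scene [ 354.  -281.6    4. ]
dia loop1 side [ 356.1 -239.8    4. ]
dia loop2 scene [ 359.5 -237.6    4. ]
dia loop2 side [ 351.4 -284.2    4. ]
small [ 445.4 -445.5   36. ] [ 466.2 -390.3   36. ]
scene [278   0 113  54 936]
scene [321   0  73  31 412]
scene [ 397    0   69   55 2683]
scene [230  10  18  75 383]
scene [ 448  134   60   61 1002]
scene [329 161  47  49 453]
scene [298 163  38  58 742]
scene [ 420  203  190  108 7634]
scene [169 207  18  29 238]
scene [ 63 332   8  53 337]
side [ 404   17   54   48 1884]
side [355 119  67  14 379]
side [ 302  191   97   41 1219]
side [  71  227  148  173 7497]
side [291 234  95  27 955]
side [230 391  45   9 229]
```

Both views agree within a few mm, and the sizes check out:

| Tool | Point (mm) | Check | TCP z when pointing (mm) |
|---|---|---|---|
| Medium cup | (554, 141), z 50 | handle end about 235 away | 80 |
| Jacks | (527, 286), z 22 | length 330 | 52 |
| Diamond shears | (506, -273), z 14 | loops end 153 behind | 44 |

I'll close the fingers and travel high.

Call:
{"method": "carry_out", "body": {
  "plan": [
    {"tz":20},
    {"tx":22,"ty":35,"tz":5},
    {"tx":22,"ty":35},
    {"tx":22,"ty":35},
    {"tx":22,"ty":35},
    {"tx":22,"ty":35},
    {"tx":22,"ty":35},
    {"tx":22,"ty":35},
    {"tx":22,"ty":35},
    {"tx":22,"ty":35},
    {"tx":22,"ty":35},
    {"tx":22,"ty":35}
  ],
  "gripper": 1
}}

```text
invalid input at $.plan[0]: expected keys tx, ty, tz, rx, ry, rz
```

Call:
{"method": "carry_out", "body": {
  "plan": [
    {"tx":0,"ty":0,"tz":20,"rx":0,"ry":0,"rz":0},
    {"tx":22,"ty":35,"tz":5,"rx":0,"ry":0,"rz":0},
    {"tx":22,"ty":35,"tz":0,"rx":0,"ry":0,"rz":0},
    {"tx":22,"ty":35,"tz":0,"rx":0,"ry":0,"rz":0},
    {"tx":22,"ty":35,"tz":0,"rx":0,"ry":0,"rz":0},
    {"tx":22,"ty":35,"tz":0,"rx":0,"ry":0,"rz":0},
    {"tx":22,"ty":35,"tz":0,"rx":0,"ry":0,"rz":0},
    {"tx":22,"ty":35,"tz":0,"rx":0,"ry":0,"rz":0},
    {"tx":22,"ty":35,"tz":0,"rx":0,"ry":0,"rz":0},
    {"tx":22,"ty":35,"tz":0,"rx":0,"ry":0,"rz":0},
    {"tx":22,"ty":35,"tz":0,"rx":0,"ry":0,"rz":0},
    {"tx":22,"ty":35,"tz":0,"rx":0,"ry":0,"rz":0}
  ],
  "gripper": 1
}}

```text
time: 1.3
tool_pos: [400.5, -114.0, 251.6]
tcp_rot: [-3.142, 0.0, 0.306]
contact_force: [0.8, -0.7, -0.4]
grip_width: 1.9
finger_force: 0.0
```

Call:
{"method": "carry_out", "body": {
  "plan": [
    {"tx":22,"ty":36,"tz":0,"rx":0,"ry":0,"rz":0},
    {"tx":22,"ty":36,"tz":0,"rx":0,"ry":0,"rz":0},
    {"tx":22,"ty":36,"tz":0,"rx":0,"ry":0,"rz":0},
    {"tx":22,"ty":36,"tz":0,"rx":0,"ry":0,"rz":0},
    {"tx":22,"ty":36,"tz":0,"rx":0,"ry":0,"rz":0},
    {"tx":22,"ty":36,"tz":0,"rx":0,"ry":0,"rz":0},
    {"tx":22,"ty":38,"tz":0,"rx":0,"ry":0,"rz":0},
    {"tx":0,"ty":0,"tz":0,"rx":0,"ry":0,"rz":0},
    {"tx":0,"ty":0,"tz":0,"rx":0,"ry":0,"rz":0}
  ]
}}

```text
time: 2.2
tool_pos: [553.8, 139.1, 250.7]
tcp_rot: [-3.142, 0.002, 0.308]
contact_force: [0.1, -0.2, -0.4]
grip_width: 0.3
finger_force: 0.0
```

Run:
```python
from h import *
print(bot.get_obs()['tool_pos'],bot.get_obs()['tcp_rot'])
for n,X in(('med',(554,141,50)),('jacks',(527,286,22))): print(n,proj('wrist',X))
snap('wrist','w1')
```

```text
[553.76210207 139.05400311 250.72238817] [-3.14158369e+00  2.06311492e-03  3.07734750e-01]
med [320.3 175.9]
jacks [214.2 158.5]
```

View pics/w1.png

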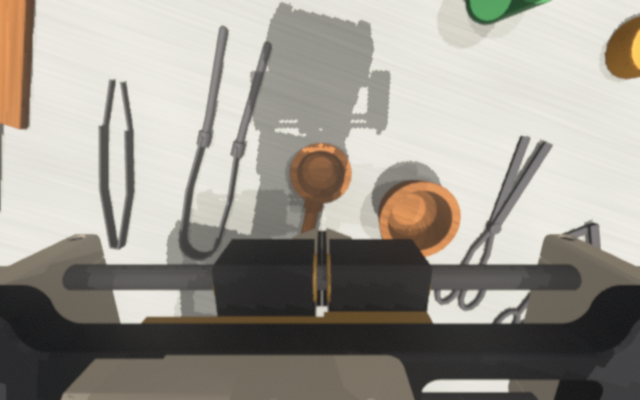

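The wrist view shows the medium cup's rim centred at about (321,173), and my estimate projects to (320,176). The jacks' bow apex is at (200,257) and the tips at (223,28) and (267,44). I'll check these by ray.

Run:
```python
from h import *
for u,v,z in((321,173,50),(291,173,50),(351,173,50),(321,143,50),(200,257,11),(223,28,10),(267,44,10),(488,229,14)): print(u,v,ray('wrist',u,v,z))
```

```text
321 173 [557.7 140.4  50. ]
291 173 [545.9 177.5  50. ]
351 173 [569.5 103.3  50. ]
321 143 [594.3 152.   50. ]
200 257 [364.3 279.2  11. ]
223 28 [689.  311.3  10. ]
267 44 [688.3 254.1  10. ]
488 229 [ 545.4 -128.8   14. ]
```

Call:
{"method": "carry_out", "body": {
  "plan": [
    {"tx":2,"ty":1,"tz":-40,"rx":0,"ry":0,"rz":0},
    {"tx":0,"ty":0,"tz":-40,"rx":0,"ry":0,"rz":0},
    {"tx":0,"ty":0,"tz":-40,"rx":0,"ry":0,"rz":0},
    {"tx":0,"ty":0,"tz":-30,"rx":0,"ry":0,"rz":0},
    {"tx":0,"ty":0,"tz":-15,"rx":0,"ry":0,"rz":0},
    {"tx":0,"ty":0,"tz":-5,"rx":0,"ry":0,"rz":0},
    {"tx":0,"ty":0,"tz":0,"rx":0,"ry":0,"rz":0},
    {"tx":0,"ty":0,"tz":0,"rx":0,"ry":0,"rz":0},
    {"tx":0,"ty":0,"tz":0,"rx":0,"ry":0,"rz":0}
  ]
}}

```text
time: 3.15
tool_pos: [556.9, 139.2, 83.1]
tcp_rot: [3.141, -0.002, 0.305]
contact_force: [0.5, -0.3, -0.3]
grip_width: 0.5
finger_force: 0.0
```

Call:
{"method": "carry_out", "body": {
  "plan": [
    {"tx":0,"ty":0,"tz":0,"rx":0,"ry":0,"rz":0},
    {"tx":0,"ty":0,"tz":0,"rx":0,"ry":0,"rz":0},
    {"tx":0,"ty":0,"tz":0,"rx":0,"ry":0,"rz":0},
    {"tx":0,"ty":0,"tz":0,"rx":0,"ry":0,"rz":0},
    {"tx":0,"ty":0,"tz":0,"rx":0,"ry":0,"rz":0},
    {"tx":0,"ty":0,"tz":0,"rx":0,"ry":0,"rz":0},
    {"tx":0,"ty":0,"tz":0,"rx":0,"ry":0,"rz":0},
    {"tx":0,"ty":0,"tz":0,"rx":0,"ry":0,"rz":0},
    {"tx":0,"ty":0,"tz":0,"rx":0,"ry":0,"rz":0},
    {"tx":0,"ty":0,"tz":0,"rx":0,"ry":0,"rz":0},
    {"tx":0,"ty":0,"tz":0,"rx":0,"ry":0,"rz":0},
    {"tx":0,"ty":0,"tz":0,"rx":0,"ry":0,"rz":0}
  ]
}}

```text
time: 4.35
tool_pos: [556.1, 139.3, 81.7]
tcp_rot: [3.142, 0.0, 0.306]
contact_force: [-1.1, -0.5, -0.4]
grip_width: 0.3
finger_force: 0.0
```

Call:
{"method": "carry_out", "body": {
  "plan": [
    {"tx":0,"ty":0,"tz":0,"rx":0,"ry":0,"rz":0},
    {"tx":0,"ty":0,"tz":0,"rx":0,"ry":0,"rz":0},
    {"tx":0,"ty":0,"tz":0,"rx":0,"ry":0,"rz":0},
    {"tx":0,"ty":0,"tz":40,"rx":0,"ry":0,"rz":0},
    {"tx":0,"ty":0,"tz":40,"rx":0,"ry":0,"rz":0},
    {"tx":0,"ty":0,"tz":40,"rx":0,"ry":0,"rz":0},
    {"tx":0,"ty":0,"tz":30,"rx":0,"ry":0,"rz":0},
    {"tx":-7,"ty":36,"tz":0,"rx":0,"ry":0,"rz":0},
    {"tx":-7,"ty":36,"tz":0,"rx":0,"ry":0,"rz":0},
    {"tx":-7,"ty":36,"tz":0,"rx":0,"ry":0,"rz":0},
    {"tx":-8,"ty":37,"tz":0,"rx":0,"ry":0,"rz":0},
    {"tx":0,"ty":0,"tz":0,"rx":0,"ry":0,"rz":0}
  ]
}}

```text
time: 5.55
tool_pos: [525.6, 288.4, 231.6]
tcp_rot: [-3.14, -0.0, 0.31]
contact_force: [-0.1, -0.6, -0.1]
grip_width: 0.4
finger_force: 0.0
```

Call:
{"method": "carry_out", "body": {
  "plan": [
    {"tx":0,"ty":0,"tz":0,"rx":0,"ry":0,"rz":0},
    {"tx":0,"ty":0,"tz":-40,"rx":0,"ry":0,"rz":0},
    {"tx":0,"ty":0,"tz":-40,"rx":0,"ry":0,"rz":0},
    {"tx":0,"ty":0,"tz":-40,"rx":0,"ry":0,"rz":0},
    {"tx":0,"ty":0,"tz":-30,"rx":0,"ry":0,"rz":0},
    {"tx":0,"ty":0,"tz":-20,"rx":0,"ry":0,"rz":0},
    {"tx":0,"ty":0,"tz":-9,"rx":0,"ry":0,"rz":0},
    {"tx":0,"ty":0,"tz":0,"rx":0,"ry":0,"rz":0},
    {"tx":0,"ty":0,"tz":0,"rx":0,"ry":0,"rz":0},
    {"tx":0,"ty":0,"tz":0,"rx":0,"ry":0,"rz":0}
  ]
}}

```text
time: 6.55
tool_pos: [528.1, 284.5, 54.3]
tcp_rot: [-3.142, -0.003, 0.306]
contact_force: [-0.5, 0.2, 0.1]
grip_width: 0.1
finger_force: 0.0
```

Over the jacks, about 31 mm above them. I'll hold, then lift.

Call:
{"method": "carry_out", "body": {
  "plan": [
    {"tx":0,"ty":0,"tz":0,"rx":0,"ry":0,"rz":0},
    {"tx":0,"ty":0,"tz":0,"rx":0,"ry":0,"rz":0},
    {"tx":0,"ty":0,"tz":0,"rx":0,"ry":0,"rz":0},
    {"tx":0,"ty":0,"tz":0,"rx":0,"ry":0,"rz":0},
    {"tx":0,"ty":0,"tz":0,"rx":0,"ry":0,"rz":0},
    {"tx":0,"ty":0,"tz":0,"rx":0,"ry":0,"rz":0},
    {"tx":0,"ty":0,"tz":0,"rx":0,"ry":0,"rz":0},
    {"tx":0,"ty":0,"tz":0,"rx":0,"ry":0,"rz":0},
    {"tx":0,"ty":0,"tz":0,"rx":0,"ry":0,"rz":0},
    {"tx":0,"ty":0,"tz":0,"rx":0,"ry":0,"rz":0},
    {"tx":0,"ty":0,"tz":0,"rx":0,"ry":0,"rz":0},
    {"tx":0,"ty":0,"tz":0,"rx":0,"ry":0,"rz":0}
  ]
}}

```text
time: 7.75
tool_pos: [527.1, 284.4, 52.7]
tcp_rot: [3.142, 0.0, 0.306]
contact_force: [0.8, -0.6, -0.7]
grip_width: 0.8
finger_force: 0.0
```

Call:
{"method": "carry_out", "body": {
  "plan": [
    {"tx":0,"ty":0,"tz":0,"rx":0,"ry":0,"rz":0},
    {"tx":0,"ty":0,"tz":0,"rx":0,"ry":0,"rz":0},
    {"tx":0,"ty":0,"tz":0,"rx":0,"ry":0,"rz":0},
    {"tx":0,"ty":0,"tz":40,"rx":0,"ry":0,"rz":0},
    {"tx":0,"ty":0,"tz":40,"rx":0,"ry":0,"rz":0},
    {"tx":0,"ty":0,"tz":40,"rx":0,"ry":0,"rz":0},
    {"tx":0,"ty":0,"tz":40,"rx":0,"ry":0,"rz":0},
    {"tx":0,"ty":0,"tz":38,"rx":0,"ry":0,"rz":0},
    {"tx":0,"ty":-40,"tz":0,"rx":0,"ry":0,"rz":0},
    {"tx":0,"ty":-40,"tz":0,"rx":0,"ry":0,"rz":0},
    {"tx":0,"ty":-40,"tz":0,"rx":0,"ry":0,"rz":0},
    {"tx":0,"ty":-40,"tz":0,"rx":0,"ry":0,"rz":0}
  ]
}}

```text
time: 8.95
tool_pos: [526.7, 123.0, 250.9]
tcp_rot: [3.141, -0.0, 0.306]
contact_force: [0.6, -0.1, -0.7]
grip_width: 0.3
finger_force: 0.0
```

Call:
{"method": "carry_out", "body": {
  "plan": [
    {"tx":-2,"ty":-40,"tz":0,"rx":0,"ry":0,"rz":0},
    {"tx":-2,"ty":-40,"tz":0,"rx":0,"ry":0,"rz":0},
    {"tx":-2,"ty":-40,"tz":0,"rx":0,"ry":0,"rz":0},
    {"tx":-2,"ty":-40,"tz":0,"rx":0,"ry":0,"rz":0},
    {"tx":-2,"ty":-40,"tz":0,"rx":0,"ry":0,"rz":0},
    {"tx":-2,"ty":-40,"tz":0,"rx":0,"ry":0,"rz":0},
    {"tx":-2,"ty":-40,"tz":0,"rx":0,"ry":0,"rz":0},
    {"tx":-2,"ty":-40,"tz":0,"rx":0,"ry":0,"rz":0},
    {"tx":-2,"ty":-40,"tz":0,"rx":0,"ry":0,"rz":0},
    {"tx":-2,"ty":-38,"tz":0,"rx":0,"ry":0,"rz":0},
    {"tx":0,"ty":0,"tz":0,"rx":0,"ry":0,"rz":0},
    {"tx":0,"ty":0,"tz":0,"rx":0,"ry":0,"rz":0}
  ]
}}

```text
time: 10.15
tool_pos: [506.7, -274.1, 250.4]
tcp_rot: [-3.141, 0.0, 0.304]
contact_force: [-0.0, 1.0, 0.2]
grip_width: 0.7
finger_force: 0.0
```

Run:
```python
from h import *
print(bot.get_obs()['tool_pos'],bot.get_obs()['time'])
print(proj('wrist',(506,-273,14)))
snap('wrist','w2')
```

```text
[ 506.69682274 -274.13334935  250.35603948] 10.15
[320.9 171.8]
```

View pics/w2.png

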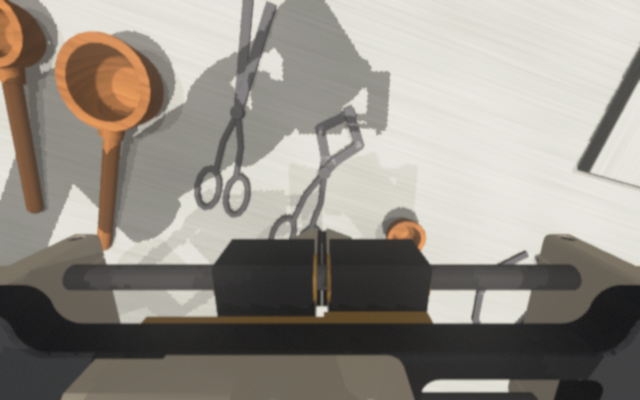

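The wrist view shows the diamond shears' pivot at about (324,172), and my estimate projects to (321,172), so they agree to a few mm. Now descending.

Call:
{"method": "carry_out", "body": {
  "plan": [
    {"tx":0,"ty":-1,"tz":-40,"rx":0,"ry":0,"rz":0},
    {"tx":0,"ty":-1,"tz":-40,"rx":0,"ry":0,"rz":0},
    {"tx":0,"ty":0,"tz":-40,"rx":0,"ry":0,"rz":0},
    {"tx":0,"ty":0,"tz":-40,"rx":0,"ry":0,"rz":0},
    {"tx":0,"ty":0,"tz":-25,"rx":0,"ry":0,"rz":0},
    {"tx":0,"ty":0,"tz":-15,"rx":0,"ry":0,"rz":0},
    {"tx":0,"ty":0,"tz":-6,"rx":0,"ry":0,"rz":0},
    {"tx":0,"ty":0,"tz":0,"rx":0,"ry":0,"rz":0},
    {"tx":0,"ty":0,"tz":0,"rx":0,"ry":0,"rz":0},
    {"tx":0,"ty":0,"tz":0,"rx":0,"ry":0,"rz":0}
  ]
}}

```text
time: 11.2
tool_pos: [507.8, -275.8, 46.1]
tcp_rot: [3.14, -0.001, 0.306]
contact_force: [-0.0, -0.5, -0.5]
grip_width: 0.3
finger_force: 0.0
```

Call:
{"method": "carry_out", "body": {
  "plan": [
    {"tx":0,"ty":0,"tz":0,"rx":0,"ry":0,"rz":0},
    {"tx":0,"ty":0,"tz":0,"rx":0,"ry":0,"rz":0},
    {"tx":0,"ty":0,"tz":0,"rx":0,"ry":0,"rz":0},
    {"tx":0,"ty":0,"tz":0,"rx":0,"ry":0,"rz":0},
    {"tx":0,"ty":0,"tz":0,"rx":0,"ry":0,"rz":0},
    {"tx":0,"ty":0,"tz":0,"rx":0,"ry":0,"rz":0},
    {"tx":0,"ty":0,"tz":0,"rx":0,"ry":0,"rz":0},
    {"tx":0,"ty":0,"tz":0,"rx":0,"ry":0,"rz":0},
    {"tx":0,"ty":0,"tz":0,"rx":0,"ry":0,"rz":0},
    {"tx":0,"ty":0,"tz":0,"rx":0,"ry":0,"rz":0},
    {"tx":0,"ty":0,"tz":0,"rx":0,"ry":0,"rz":0},
    {"tx":0,"ty":0,"tz":0,"rx":0,"ry":0,"rz":0}
  ]
}}

```text
time: 12.4
tool_pos: [507.1, -275.7, 44.8]
tcp_rot: [3.141, -0.0, 0.306]
contact_force: [0.5, -0.4, 0.3]
grip_width: 0.5
finger_force: 0.0
```

Call:
{"method": "carry_out", "body": {
  "plan": [
    {"tx":0,"ty":0,"tz":0,"rx":0,"ry":0,"rz":0},
    {"tx":0,"ty":0,"tz":0,"rx":0,"ry":0,"rz":0},
    {"tx":0,"ty":0,"tz":0,"rx":0,"ry":0,"rz":0}
  ]
}}

```text
time: 12.7
tool_pos: [507.1, -275.6, 44.7]
tcp_rot: [3.142, 0.0, 0.306]
contact_force: [0.8, -0.4, 0.1]
grip_width: 0.4
finger_force: 0.0
```

```bash
python3 -c "from plant import bot; print(bot.close_job())"
```

```text
the job is handed in; nothing more can be done
None
```

I pointed at the medium block's cup, then the jacks, then the diamond shears, each from about 3 cm above for over a second; nothing was touched, and the job was handed in at about 13 s with the arm still over the diamond shears.

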